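Seat a power supply in the bench test jig

ROBOT

A 6-joint arm with a two-finger parallel gripper is mounted at the origin on the work surface. World frame = base frame: x ahead of the robot, y to its left, z up, the work surface at z = 0. Lengths are in mm, angles in rad, forces in N, time in s.
With the tool pointing down it reaches from about 400 to 825 mm from the base axis. Payload 7 kg.
Tool frame: the origin (TCP) lies at the very end of the fingers, on their centre line; the grasp point (between the pads) lies 19 mm behind it; z points along the fingers, y is the line along which they close (so a half turn about z gives the same grasp; the last joint's range is limited). The gripper opens to 88 mm and grips with 3 to 60 N. Pads are 19 mm wide; open, the fingers measure 130 mm over their backs; the gripper's body (78 mm by 193 mm) begins 47 mm behind the grasp point.
Start: joints at [-0.826, 0.359, 0.012, 0, -1.224, -0.288], TCP at [297.699, -605.781, 226.561] pointing down, gripper open.
Joint ranges: [-3.07, 3.07], [-1.43, 2.12], [-1.02, 1.25], [-3.03, 1.67], [-3.05, -0], [-3.03, 3.03]. Speed limits (rad/s): [2.39, 2.39, 3.01, 3.14, 3.14, 3.14].

INTERFACE

Orientations are given as a unit quaternion [w, x, y, z].
In Python, from bench import r, camera gives the robot as it stands. The module is installed in compiled form; this text tells all that it offers.
- The arm moves only by the tool carry_out, never from a script. Its argument "steps" is a list of rows, each an object of numbers: "x", "y", "z": the shift along the tool's x, y, z in units of 30 mm (1.0 is 30 mm); "roll": the turn about the tool's z in units of 5 degrees (1.0 is 5 degrees). A call has 1 to 20 rows; each row is the pose to reach, as a shift and turn from the pose commanded when the call began, along the tool's axes at that moment; what a row does not reach only later rows make up. A row lasts 1/10 s, in which the tool goes at most 50 mm and 8.59 degrees, less where a joint would pass 70% of its speed; a pose out of reach is approached as far as the arm can. A call with a gripper value outside its range is refused whole. "fingers" is the opening in per cent of the stroke, from 0 (shut) to 100 (fully open), set as the call begins (left out, the last holds). The fingers move at their own pace and stop on an object; "newtons" is the grip in N (left out, the last holds). Time passes only in rows, so rows that repeat a pose let the fingers close. It gives the time, the measured TCP pose, the force, the opening and the grip force at its end, in the units of the state.
- r.get_state(): the state, without advancing time (a new reading comes with each control period).
- camera(name): name is "side" or "top" or "wrist"; returns a dict with "color" (420x560x3 uint8, red, green, blue), "depth" (420x560 float32, mm along the optical axis (not along the pixel's ray), 0 where there is no reading), "mtx" (3x3 intrinsics, pixels), "R" (3x3) and "t" (3): a world point X has camera coordinates R X + t; the wrist camera has in their place "mount" (4x4, takes a point from camera to tool coordinates, whose origin is the TCP and whose axes are the flange's). Camera axes: x right, y down, z forward; pixel columns grow to the right and rows downward; lengths in mm; the calibration is good to about 2 mm. The wrist camera is an equidistant fisheye: a pixel r from the principal point sees the ray r / f radians off the axis. A picture is of the moment at which its call begins: read the wrist's pose just before it.
- r.finish_job(): hands the job in; it is judged then, once.
The state is a dict: "t": time; "q": joint angles; "dq": joint speeds; "joint_torque": joint torques, N m; "tool_pos": TCP position; "ee_rot": TCP orientation; "ft_force": force on the tool from outside, world axes, zero at the start; "wrist_torque": the same for the moment, N m; "finger_gap": opening from 0.0 (shut) to 1.0 (fully open); "gripper_force": force on a finger pad.
Only numpy, scipy, OpenCV 4.12 (cv2) and the standard library are available. Lean on these libraries where they do the work, as an engineer would, in place of code of your own. Each camera call takes 0.05 s, during which the arm holds its last target. There are 200 camera calls.

TASK

Push the aluminium power supply along the bench into the test jig until it sits square and fully home, flush against both the back stop and the fixed fence, and push the sliding jaw up snug against its other side. Only push, without ramming: do not lift or tip the supply off the bench, and leave the other things on the bench where they are.

Things in the scene. Friction and masses are not known exactly. Their poses are not given: they have to be found in the camera images.
- supply: power supply: low bare-aluminium box, loose, 0.4-0.8 kg, too wide to grip; vent holes and round fan opening on top, black terminal strip with brass screws along the edge facing the robot. 90 (x) x 110 (y) x 42 mm high; the front 16 mm (terminal edge, -x) has a case wall only 30 mm high. Origin: centre of underside; x from terminal edge to plain back, z up.
- jig: test jig fixed to the bench. Origin: inner corner of back stop and fixed fence at bench height; x away from the robot, square into the back stop; y from the fence (on the right) towards the jaw. The bay is x < 0, y > 0, open towards the robot, its floor the bench. Supply fully home: its origin at x = -45, y = 55 mm here, its x along the jig's x.
- stop_mid (a point): middle of the back stop's face, 15 mm above the bench, 68 mm along y from the jig's origin. The back stop is a steel bar 30 mm high along the jig's y, from y = -14 to 151 mm, face at x = 0. Behind it (x 14 to 59 mm) lies the jaw's rail, up to 34 mm high; the jaw's carriage there is up to 48 mm high.
- fence_mid (a point): middle of the fixed fence's face, 15 mm above the bench. The fence is a steel bar 30 mm high along the jig's x, from x = -62 to 0 mm, face at y = 0, 14 mm thick, on the right of the bay as seen from the robot.
- jaw (a joint): travel of the sliding jaw in m: 0 = widest open (jaw face 170 mm from the fixed fence), grows as the jaw slides towards the fixed fence, at most 0.08; 0.06 = closed on the 110 mm wide supply. It slides with about 3 N of friction and stays where it is left.
- jaw_face (a point): centre of the jaw's inner face, 24 mm above the bench. The jaw is an upright aluminium plate, 60 mm along the jig's x (from x = -63 to -3 mm), 12 mm thick, from 4 to 44 mm above the bench, joined over the back stop to a carriage on the rail.
- jaw_outside (a point): centre of the jaw's outer face (the side away from the fixed fence), 12 mm outside jaw_face, 24 mm above the bench: push here to close the jaw
- capacitor: bystander, loose, leave alone: electrolytic capacitor: upright grey can, diameter 32, height 46, stands just outside the fixed fence; origin centre of underside
- mug: bystander, loose, leave alone: white mug, diameter 76, height 88, to the right of the jig; origin centre of underside
- jar: bystander, loose, leave alone: glass jar with steel cap, diameter 60, height 75, on the right; origin centre of underside
- screwdriver: bystander, loose, leave alone: screwdriver lying on the bench at the left; origin centre of underside, x along it
- meter: bystander, loose, leave alone: black handheld multimeter 130 x 70 x 32 lying at the left; origin centre of underside
- transformer: bystander, loose, leave alone: small transformer, dark iron core with copper coil, 62 x 46 x 42, at the right and nearer the robot; origin centre of underside
- reel: bystander, loose, leave alone: white reel (ring) diameter 52, height 36, lying flat beyond the open side of the sliding jaw; origin centre of underside
- motor: bystander, loose, leave alone: bare electric motor standing upright behind the jig, diameter 52, height 50 and a shaft on top to 76; origin centre of underside
Not all that is in view belongs to the job. Leave any turquoise look-alike of the supply alone.

How it is judged:
By the outcome, as a careful person would: the job done as asked, in the order asked, and still so for the second after the job is handed in, with the robot touching nothing.
It also fails if it takes over 61 s, if anything falls off the work surface, if the arm or the gripper's body presses on something with over 40 N, if the wrist force passes 120 N, or if a joint passes its speed limit or range.

## Working session

There is one attempt and no reset: what is moved stays moved. The work goes in short steps, Python scripts to look and compute and a tool call to move; the robot and the scene stay as the last step left them, time stands still between calls to the robot, and variables do not carry over. Pictures are saved under pics/ and viewed, at most 10 in all, crops included, and the job is handed in when it is done.

Besides the shell and the picture viewer there is one more tool, called as name(argument=value, ...) on one line, values as JSON. carry_out: Moves the arm, as the interface text tells. Its arguments: {"type":"object","properties":{"steps":{"type":"array"},"fingers":{"type":"number"},"newtons":{"type":"number"}},"required":["steps"]}

```bash
mkdir -p pics; cat > h.py <<'E'
import numpy as np,cv2
from bench import r,camera
def pts(c):
    v,u=np.mgrid[0:420,0:560]; d=c["depth"].astype(float); K=c["mtx"]
    P=np.stack([(u-K[0,2])/K[0,0]*d,(v-K[1,2])/K[1,1]*d,d],-1)
    W=(P-c["t"])@c["R"]; W[d==0]=np.nan
    return W
def save(c,n): cv2.imwrite(f"pics/{n}.png",c["color"][:,:,::-1])
E
python3 - <<'E'
from h import *
import pickle
for n in("top","side"):
    c=camera(n); save(c,n); pickle.dump(c,open(n+".pkl","wb"))
    print(n,c["mtx"].tolist(),c["R"].round(3).tolist(),c["t"], (c["depth"]==0).mean())
s=r.get_state();print(s)
E
```

```text
top [[437.02281268235095, 0.0, 284.21925649092196], [0.0, 437.02281268235095, 207.07711930954554], [0.0, 0.0, 1.0]] [[-0.023, -1.0, 0.011], [-0.993, 0.021, -0.119], [0.118, -0.014, -0.993]] [ -7.76157802 526.22483164 938.65059766] 0.004251700680272109
side [[435.125883265735, 0.0, 283.20607196823926], [0.0, 435.125883265735, 205.9705890011552], [0.0, 0.0, 1.0]] [[-0.981, -0.193, -0.001], [-0.119, 0.612, -0.782], [0.152, -0.767, -0.624]] [497.9880911   98.83330997 865.65307385] 0.0037414965986394557
{'t': 0.1, 'q': array([-8.25873056e-01,  3.59337318e-01,  1.11470064e-02, -3.06679280e-04,
       -1.22411443e+00, -2.88136610e-01]), 'dq': array([-0.00061488, -0.00035564,  0.00299552,  0.00113194, -0.00112889,
       -0.00129951]), 'joint_torque': array([-1.87337064e-03, -5.84162343e+01,  2.93749487e+01,  7.01556802e+00,
        1.01473005e-02, -7.04606600e-05]), 'tool_pos': array([ 297.51864028, -605.39822179,  225.70094442]), 'ee_rot': array([-2.47109266e-04, -2.26361948e-01,  9.74042955e-01,  7.27016058e-04]), 'ft_force': array([-0.19704751, -0.55655382, -0.16791302]), 'wrist_torque': array([ 0.04182313,  0.00290715, -0.01836029]), 'gripper_force': 0.0, 'finger_gap': 1.001709340664237}
```

View pics/top.png

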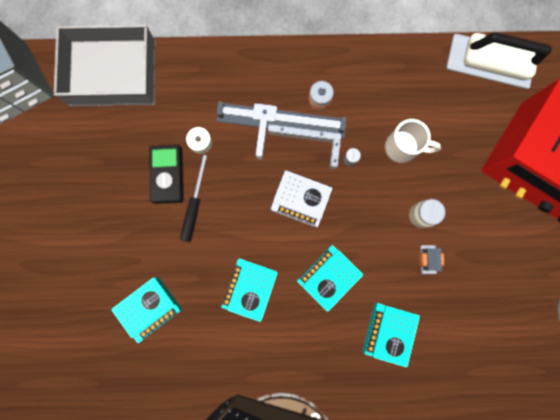

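View pics/side.png

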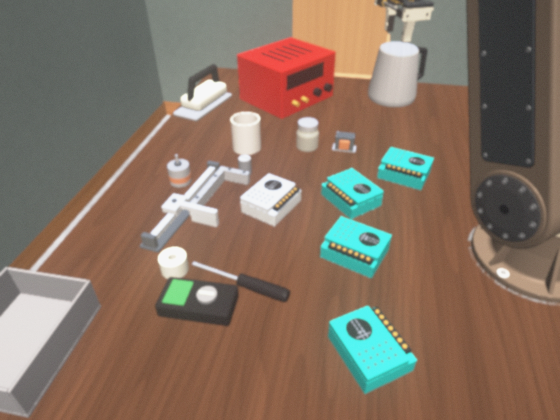

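The top view shows the silver supply at about (302,198) with its terminals facing the robot. The jig's back stop runs (268,130)-(342,134), the fence is at (336,150), the jaw at (261,135) and the capacitor at (353,156). The turquoise boxes are decoys.

```bash
cat >> h.py <<'E'
def ray(c,uv,z):
    K=c["mtx"];R=c["R"];o=-R.T@c["t"]
    d=np.c_[(np.asarray(uv,float)-[K[0,2],K[1,2]])/[K[0,0],K[1,1]],np.ones(len(uv))]@R
    return o+d*((z-o[2])/d[:,2])[:,None]
def supply(c,W,box):
    # bright low-saturation top at about 42 mm in pixel box u0,u1,v0,v1
    m=((W[...,2]>22)&(W[...,2]<60)).astype(np.uint8); b=np.zeros_like(m);u0,u1,v0,v1=box;b[v0:v1,u0:u1]=1
    return m*b
E
python3 - <<'E'
from h import *
import pickle
c=pickle.load(open("top.pkl","rb"));W=pts(c)
print("bench z",np.nanmedian(W[220:240,300:400,2]), np.nanstd(W[220:240,300:400,2]))
m=supply(c,W,(262,340,165,232))
print(m.sum())
cs,_=cv2.findContours(m,cv2.RETR_EXTERNAL,cv2.CHAIN_APPROX_NONE);k=max(cs,key=cv2.contourArea)
for lo,hi in((22,35),(36,50)):
    mm=(m>0)&(W[...,2]>lo)&(W[...,2]<hi);print(lo,mm.sum(),np.nanmean(W[mm],0))
p=W[m>0][:,:2].astype(np.float32);print(cv2.minAreaRect(p))
p=W[(m>0)&(W[...,2]>36)][:,:2].astype(np.float32);print(cv2.minAreaRect(p))
# jig: heights map
im=cv2.resize(c["color"][90:240,190:380],None,fx=4,fy=4,interpolation=cv2.INTER_CUBIC)
cv2.imwrite("pics/crop.png",im[:,:,::-1])
# object centroids by height
for n,(u,v) in dict(cap=(353,155),motor=(321,90),reel=(198,140),mug=(405,143),jar=(430,212)).items():
    print(n,W[v,u].round())
E
```

```text
bench z 0.2648250350679532 7.087374235618959
2064
22 161 [521.36116677 -47.76130666  30.06889717]
36 1884 [545.30786415 -58.77126287  41.91784382]
((569.1868896484375, -67.78887176513672), (109.9205093383789, 146.09288024902344), 68.13941192626953)
((544.1538696289062, -57.6124267578125), (109.84609985351562, 89.58409118652344), 67.85692596435547)
cap [ 637. -174.   49.]
motor [ 782. -106.   63.]
reel [690. 177.   3.]
mug [ 673. -304.    6.]
jar [ 504. -328.   75.]
```

View pics/crop.png

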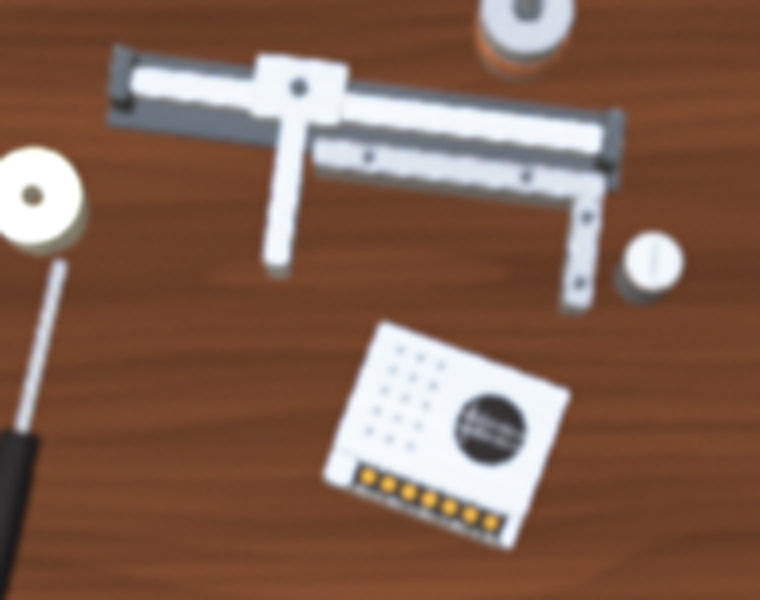

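The crop shows the jig's back stop front edge at (313,165)-(575,196), the fence inner face near x≈567-575 and the jaw at (285,200). The supply's corners are (380,322), (570,395), (515,548) and (325,480).

```bash
python3 - <<'E'
from h import *
import pickle
c=pickle.load(open("top.pkl","rb"));W=pts(c)
off=np.array([190,90])
def f(cr): # crop(x4) px -> full px
    return (np.asarray(cr,float)+.5)/4-.5+off
g=cv2.cvtColor(c["color"],cv2.COLOR_RGB2GRAY).astype(float)
# stop front top edge: per column, the bright top -> darker front transition; fence inner face: per row
def fitl(p):
    vx,vy,x,y=cv2.fitLine(p.astype(np.float32),cv2.DIST_HUBER,0,.01,.01).ravel();return np.array([x,y]),np.array([vx,vy])
z=W[...,2]
m=(z>26)&(z<34)
# stop: columns 272..330, lowest v with m in rows 122..142
P=[]
for u in range(272,330):
    v=[v for v in range(120,145) if m[v,u]]
    if v: P.append(W[max(v),u,:2])
P=np.array(P);a,d=fitl(P);print("stop pt",a,"yaw of y",np.degrees(np.arctan2(d[1],d[0])),"res",np.std((P-a)@[-d[1],d[0]]))
Q=[]
for v in range(141,164):
    u=[u for u in range(322,345) if m[v,u]]
    if u: Q.append(W[v,min(u),:2])
Q=np.array(Q);b,e=fitl(Q);print("fence pt",b,np.degrees(np.arctan2(e[1],e[0])),np.std((Q-b)@[-e[1],e[0]]))
# corner by clicked crop pixels on z=30
print(ray(c,f([[313,165],[568,200],[315,142],[605,178],[592,308],[562,304]]),30).round(1))
mj=(z>38)&(z<50);mj[:, :250]=0;mj[:,268:]=0;mj[:125]=0;mj[162:]=0
print("jaw",cv2.minAreaRect(W[mj][:,:2].astype(np.float32)))
for n,(u0,u1,v0,v1,lo) in dict(cap=(343,363,145,170,40),reel=(184,214,125,158,28)).items():
    q=z[v0:v1,u0:u1]>lo;print(n,W[v0:v1,u0:u1][q][:,:2].mean(0))
E
```

```text
stop pt [690.6273  -60.78123] yaw of y 81.414925 res 0.8406243321652158
fence pt [ 647.687   -132.06056] -8.228418 0.5636275187035927
[[ 701.    13.8   30. ]
 [ 677.8 -130.2   30. ]
 [ 714.4   12.5   30. ]
 [ 690.2 -151.7   30. ]
 [ 615.2 -141.6   30. ]
 [ 617.8 -124.7   30. ]]
jaw ((675.9080810546875, 29.667675018310547), (12.103378295898438, 71.81683349609375), 81.62458801269531)
cap [ 636.30963808 -174.61603012]
reel [682.94873544 170.37882255]
```

carry_out(steps=[{"x": -0.5, "y": 0.5, "roll": 0.3}, {"x": -1.4, "y": 1.5, "roll": 0.8}, {"x": -2.5, "y": 2.7, "roll": 1.4}, {"x": -3.6, "y": 3.9, "roll": 2}, {"x": -4.7, "y": 5.1, "roll": 2.6}, {"x": -5.8, "y": 6.3, "roll": 3.2}, {"x": -6.9, "y": 7.5, "roll": 3.8}, {"x": -8, "y": 8.7, "roll": 4.4}, {"x": -9.1, "y": 9.9, "roll": 5}, {"x": -10.2, "y": 11.1, "roll": 5.6}, {"x": -11.3, "y": 12.2, "roll": 6.2}, {"x": -12.3, "y": 13.2, "roll": 6.6}, {"x": -12.9, "y": 13.9, "roll": 6.8}, {"x": -13.28, "y": 14.32, "roll": 6.94}, {"x": -13.28, "y": 14.32, "roll": 6.94}, {"x": -13.28, "y": 14.32, "roll": 6.94}], fingers=60, newtons=40)

```text
schema error: expected keys x, y, z, roll
```

All four keys are required in every row.

carry_out(steps=[{"x": -0.5, "y": 0.5, "z": 0, "roll": 0.3}, {"x": -1.4, "y": 1.5, "z": 0, "roll": 0.8}, {"x": -2.5, "y": 2.7, "z": 0, "roll": 1.4}, {"x": -3.6, "y": 3.9, "z": 0, "roll": 2}, {"x": -4.7, "y": 5.1, "z": 0, "roll": 2.6}, {"x": -5.8, "y": 6.3, "z": 0, "roll": 3.2}, {"x": -6.9, "y": 7.5, "z": 0, "roll": 3.8}, {"x": -8, "y": 8.7, "z": 0, "roll": 4.4}, {"x": -9.1, "y": 9.9, "z": 0, "roll": 5}, {"x": -10.2, "y": 11.1, "z": 0, "roll": 5.6}, {"x": -11.3, "y": 12.2, "z": 0, "roll": 6.2}, {"x": -12.3, "y": 13.2, "z": 0, "roll": 6.6}, {"x": -12.9, "y": 13.9, "z": 0, "roll": 6.8}, {"x": -13.28, "y": 14.32, "z": 0, "roll": 6.94}, {"x": -13.28, "y": 14.32, "z": 0, "roll": 6.94}, {"x": -13.28, "y": 14.32, "z": 0, "roll": 6.94}], fingers=60, newtons=40)

```text
t: 1.7
tool_pos: [465.5, -44.4, 226.3]
ee_rot: [-0.0, 0.074, 0.997, -0.0]
ft_force: [0.4, -0.2, -0.0]
finger_gap: 0.6
gripper_force: 0.0
```

carry_out(steps=[{"x": 0, "y": 0, "z": 0.5, "roll": 0}, {"x": 0, "y": 0, "z": 1.5, "roll": 0}, {"x": 0, "y": 0, "z": 2.7, "roll": 0}, {"x": 0, "y": 0, "z": 3.9, "roll": 0}, {"x": 0, "y": 0, "z": 5.1, "roll": 0}, {"x": 0, "y": 0, "z": 6.1, "roll": 0}, {"x": 0, "y": 0, "z": 6.7, "roll": 0}, {"x": 0, "y": 0, "z": 7.0, "roll": 0}, {"x": 0, "y": 0, "z": 7.13, "roll": 0}, {"x": 0, "y": 0, "z": 7.13, "roll": 0}])

```text
t: 2.7
tool_pos: [465.9, -44.9, 12.9]
ee_rot: [0.0, 0.075, 0.997, -0.0]
ft_force: [0.1, -0.7, 0.5]
finger_gap: 0.6
gripper_force: 0.0
```

carry_out(steps=[{"x": -0.15, "y": 0, "z": 0, "roll": 0}, {"x": -0.3, "y": 0, "z": 0, "roll": 0}, {"x": -0.4, "y": 0, "z": 0, "roll": 0}, {"x": -0.5, "y": 0, "z": 0, "roll": 0}, {"x": -0.6, "y": 0, "z": 0, "roll": 0}, {"x": -0.7, "y": 0, "z": 0, "roll": 0}, {"x": -0.8, "y": 0, "z": 0, "roll": 0}, {"x": -0.9, "y": 0, "z": 0, "roll": 0}, {"x": -1.0, "y": 0, "z": 0, "roll": 0}, {"x": -1.1, "y": 0, "z": 0, "roll": 0}, {"x": -1.2, "y": 0, "z": 0, "roll": 0}, {"x": -1.3, "y": 0, "z": 0, "roll": 0}, {"x": -1.4, "y": 0, "z": 0, "roll": 0}, {"x": -1.5, "y": 0, "z": 0, "roll": 0}, {"x": -1.55, "y": 0, "z": 0, "roll": 0}, {"x": -1.55, "y": 0, "z": 0, "roll": 0}])

```text
t: 4.3
tool_pos: [509.4, -52.3, 12.0]
ee_rot: [-0.002, 0.075, 0.997, -0.001]
ft_force: [-5.1, -1.6, 0.9]
finger_gap: 0.599
gripper_force: 2.0
```

```bash
cat >> h.py <<'E'
th=np.radians(-8.5);EX=np.array([np.cos(th),np.sin(th)]);EY=np.array([-EX[1],EX[0]]);O=np.array([679.3,-136.8])
def jig(p): p=np.asarray(p)[...,:2]-O; return np.stack([p@EX,p@EY],-1)
def show(n):
    c=camera("top");W=pts(c);s=r.get_state()
    im=cv2.resize(c["color"][90:240,190:380],None,fx=4,fy=4,interpolation=cv2.INTER_CUBIC);cv2.imwrite(f"pics/{n}.png",im[:,:,::-1])
    print("tcp jig",jig(s["tool_pos"]).round(1),s["tool_pos"].round(1),s["ft_force"].round(1),"t",s["t"])
    return c,W
E
python3 -c "
from h import *
show('p1')"
```

```text
tcp jig [-180.5   58.4] [509.4 -52.3  12. ] [-5.  -1.9  0.3] t 4.35
```

View pics/p1.png

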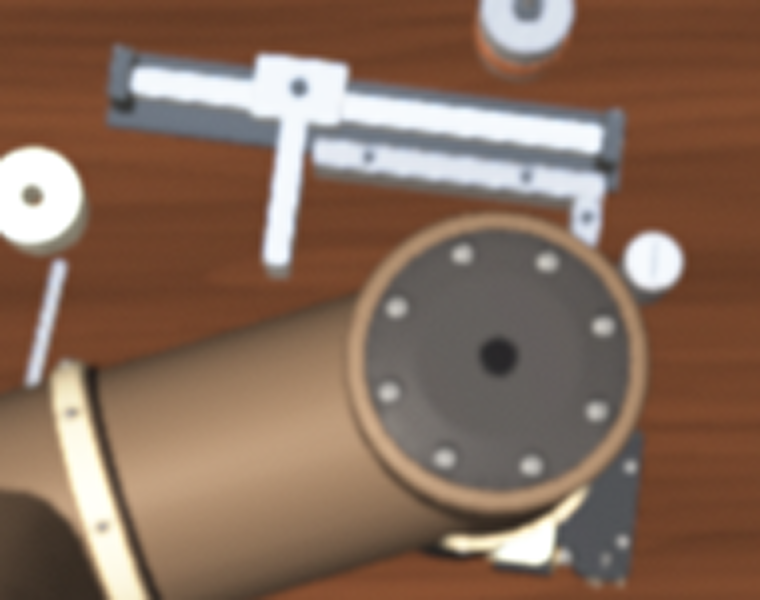

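The arm hides the supply in the top view, so I'll use the side camera.

```bash
cat >> h.py <<'E'
def meas(n=None,c=None):
    c=c or camera("side");W=pts(c);J=jig(W);z=W[...,2]
    col=c["color"].astype(int); br=(col.min(-1)>110)&(np.ptp(col,axis=-1)<70)
    m=(z>35)&(z<47)&(J[...,0]>-215)&(J[...,0]<15)&(J[...,1]>-30)&(J[...,1]<135)&br
    m=cv2.morphologyEx(m.astype(np.uint8),cv2.MORPH_OPEN,np.ones((3,3)))
    k,l,st,_=cv2.connectedComponentsWithStats(m); i=1+np.argmax(st[1:,4]); q=J[l==i].astype(np.float32)
    (cx,cy),(w,h),a=cv2.minAreaRect(q)
    print("supply jig rect",round(cx,1),round(cy,1),round(w,1),round(h,1),round(a,1),len(q),"min/max",np.percentile(q,[1,99],0).round(1).tolist())
    if n: 
        im=cv2.resize(c["color"][130:270,130:320],None,fx=4,fy=4,interpolation=cv2.INTER_CUBIC);cv2.imwrite(f"pics/{n}.png",im[:,:,::-1])
E
python3 -c "
from h import *
import pickle
meas(c=pickle.load(open('side.pkl','rb')))
meas('s1')"
```

```text
supply jig rect -137.8 57.5 111.9 81.5 77.2 1080 min/max [[-181.9, 1.3], [-92.1, 115.9]]
supply jig rect -116.0 69.1 74.8 112.0 0.1 512 min/max [[-151.7, 15.1], [-79.2, 123.9]]
```

View pics/s1.png

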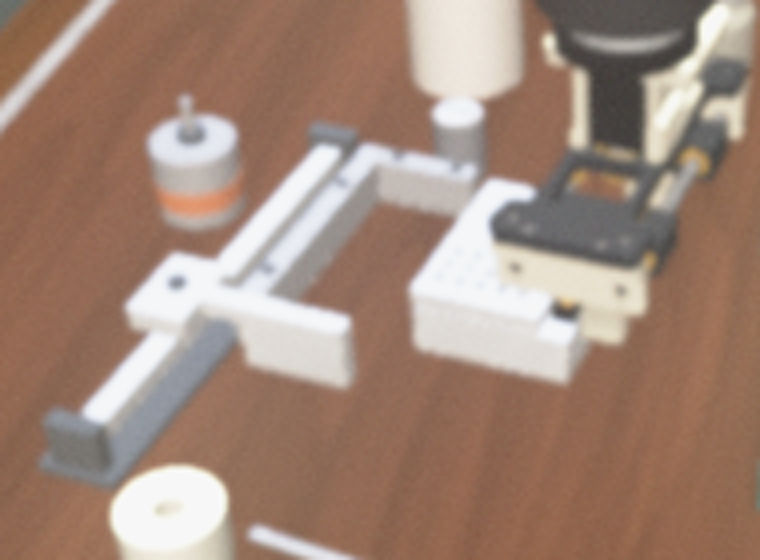

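Side view: the supply now sits square against the fingers, at jig (-124, 69), with its back edge at x≈-79. It is clear of the fence. I'll push it on along jig x, stopping short of the stop.

carry_out(steps=[{"x": -0.1, "y": 0, "z": 0, "roll": 0}, {"x": -0.25, "y": 0, "z": 0, "roll": 0}, {"x": -0.4, "y": 0, "z": 0, "roll": 0}, {"x": -0.55, "y": 0, "z": 0, "roll": 0}, {"x": -0.7, "y": 0, "z": 0, "roll": 0}, {"x": -0.85, "y": 0, "z": 0, "roll": 0}, {"x": -1.0, "y": 0, "z": 0, "roll": 0}, {"x": -1.15, "y": 0, "z": 0, "roll": 0}, {"x": -1.3, "y": 0, "z": 0, "roll": 0}, {"x": -1.45, "y": 0, "z": 0, "roll": 0}, {"x": -1.6, "y": 0, "z": 0, "roll": 0}, {"x": -1.75, "y": 0, "z": 0, "roll": 0}, {"x": -1.9, "y": 0, "z": 0, "roll": 0}, {"x": -2.05, "y": 0, "z": 0, "roll": 0}, {"x": -2.2, "y": 0, "z": 0, "roll": 0}, {"x": -2.3, "y": 0, "z": 0, "roll": 0}, {"x": -2.4, "y": 0, "z": 0, "roll": 0}, {"x": -2.45, "y": 0, "z": 0, "roll": 0}, {"x": -2.45, "y": 0, "z": 0, "roll": 0}])

```text
t: 6.3
tool_pos: [584.8, -62.4, 12.7]
ee_rot: [0.0, 0.074, 0.997, 0.0]
ft_force: [-2.3, -1.5, -1.5]
finger_gap: 0.601
gripper_force: 1.2
```

```bash
python3 -c "
from h import *
s=r.get_state();print(jig(s['tool_pos']),s['tool_pos'],s['ft_force'])
meas()"
```

```text
[-104.42932229   59.66226985] [584.83638863 -62.35743204  12.72457609] [-2.27302622 -1.50013895 -1.51506733]
supply jig rect -39.2 90.5 71.5 74.7 89.6 379 min/max [[-75.8, 58.8], [-3.4, 125.5]]
```

```bash
python3 -c "
from h import *
print(r.get_state()['q'])"
```

```text
[ 2.26133316e-01  4.37761022e-01 -4.27389418e-01  2.21806058e-04
 -7.04993865e-01 -1.94588439e+00]
```

carry_out(steps=[{"x": 0.4, "y": 0, "z": 0, "roll": 0}, {"x": 0.8, "y": 0, "z": 0, "roll": 0}, {"x": 0.8, "y": 0, "z": -1.2, "roll": 0}, {"x": 0.8, "y": 0, "z": -2.6, "roll": 0}, {"x": 0.5, "y": 0.3, "z": -3.5, "roll": -1.2}, {"x": 0, "y": 0.7, "z": -3.5, "roll": -2.8}, {"x": -0.5, "y": 1.1, "z": -3.5, "roll": -4.4}, {"x": -1, "y": 1.5, "z": -3.5, "roll": -6}, {"x": -1.5, "y": 1.9, "z": -3.5, "roll": -7.6}, {"x": -1.9, "y": 2.3, "z": -3.5, "roll": -9.2}, {"x": -2.07, "y": 2.7, "z": -3.5, "roll": -10.8}, {"x": -2.07, "y": 2.93, "z": -3.5, "roll": -12.4}, {"x": -2.07, "y": 2.93, "z": -3.5, "roll": -14}, {"x": -2.07, "y": 2.93, "z": -3.5, "roll": -15.6}, {"x": -2.07, "y": 2.93, "z": -3.5, "roll": -17.1}, {"x": -2.07, "y": 2.93, "z": -3.5, "roll": -18}, {"x": -2.07, "y": 2.93, "z": -3.5, "roll": -18}, {"x": -2.07, "y": 2.93, "z": -3.5, "roll": -18}], fingers=0)

```text
t: 8.15
tool_pos: [658.6, 15.7, 118.1]
ee_rot: [0.0, -0.652, 0.758, -0.0]
ft_force: [0.4, 0.5, -0.0]
finger_gap: 0.007
gripper_force: 0.0
```

```bash
python3 -c "
from h import *
s=r.get_state();print(jig(s['tool_pos']),s['tool_pos'],s['ee_rot'],s['finger_gap'])
meas()
c=camera('side');W=pts(c);J=jig(W)
m=(W[...,2]>36)&(W[...,2]<50)&(J[...,1]>140)&(J[...,1]<200)&(J[...,0]>-75)&(J[...,0]<-10);print('jaw',np.percentile(J[m],[2,98],0))
m=(W[...,2]>15)&(W[...,2]<40)&(J[...,1]>110)&(J[...,1]<140)&(J[...,0]>-80)&(J[...,0]<-70);print('supply left',np.percentile(J[m],[50,95],0))"
```

```text
[-42.96387647 147.72347468] [658.64296442  15.65132513 118.06549913] [ 4.14253594e-04 -6.51733940e-01  7.58447533e-01 -1.97470840e-04] 0.0070268464813655375
supply jig rect -41.8 69.0 115.4 79.7 89.8 1004 min/max [[-78.7, 15.9], [-3.7, 124.7]]
jaw [[-60.46720485 158.47041564]
 [-11.51534028 171.815976  ]]
supply left [[-75.8836426  122.99862038]
 [-71.43532742 125.09172659]]
```

carry_out(steps=[{"x": 0.2, "y": 0, "z": 0.5, "roll": 0}, {"x": 0.2, "y": 0, "z": 1.2, "roll": 0}, {"x": 0.2, "y": 0, "z": 1.8, "roll": 0}, {"x": 0.2, "y": 0, "z": 2.2, "roll": 0}, {"x": 0.2, "y": 0, "z": 2.5, "roll": 0}, {"x": 0.2, "y": 0, "z": 2.8, "roll": 0}, {"x": 0.2, "y": 0, "z": 3.1, "roll": 0}, {"x": 0.2, "y": 0, "z": 3.3, "roll": 0}, {"x": 0.2, "y": 0, "z": 3.4, "roll": 0}, {"x": 0.2, "y": 0, "z": 3.4, "roll": 0}])

```text
t: 9.25
tool_pos: [657.9, 9.4, 15.3]
ee_rot: [-0.0, -0.653, 0.758, 0.0]
ft_force: [0.3, -0.1, -0.1]
finger_gap: 0.006
gripper_force: 0.0
```

```bash
python3 -c "
from h import *
s=r.get_state();print(jig(s['tool_pos']),s['tool_pos'],s['ft_force'])
meas('s2')"
```

```text
[-42.82007064 141.47002736] [657.86087231   9.44531068  15.33591841] [ 0.28411183 -0.10247942 -0.09856241]
supply jig rect -66.3 118.5 12.5 22.7 88.7 55 min/max [[-77.1, 112.6], [-55.0, 124.9]]
```

View pics/s2.png

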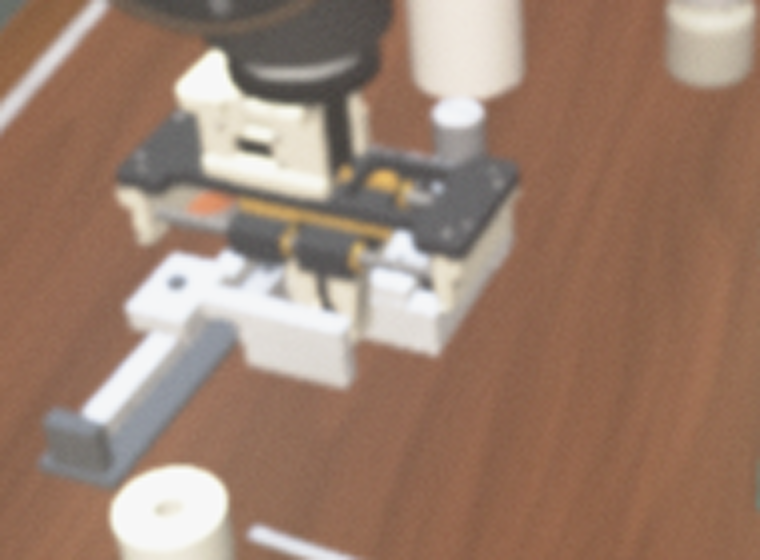

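The fingers are between the supply and the jaw, with no contact force. Now I'll push the supply to the fence.

carry_out(steps=[{"x": 0.1, "y": 0, "z": 0, "roll": 0}, {"x": 0.18, "y": 0, "z": 0, "roll": 0}, {"x": 0.26, "y": 0, "z": 0, "roll": 0}, {"x": 0.34, "y": 0, "z": 0, "roll": 0}, {"x": 0.42, "y": 0, "z": 0, "roll": 0}, {"x": 0.5, "y": 0, "z": 0, "roll": 0}, {"x": 0.56, "y": 0, "z": 0, "roll": 0}, {"x": 0.61, "y": 0, "z": 0, "roll": 0}, {"x": 0.65, "y": 0, "z": 0, "roll": 0}, {"x": 0.68, "y": 0, "z": 0, "roll": 0}, {"x": 0.68, "y": 0, "z": 0, "roll": 0}])

```text
t: 10.4
tool_pos: [656.0, -9.1, 16.2]
ee_rot: [0.002, -0.653, 0.758, -0.0]
ft_force: [1.0, 8.5, 0.5]
finger_gap: 0.004
gripper_force: 4.4
```

carry_out(steps=[{"x": 0.03, "y": 0, "z": 0, "roll": 0}, {"x": 0.06, "y": 0, "z": 0, "roll": 0}, {"x": 0.09, "y": 0, "z": 0, "roll": 0}, {"x": 0.12, "y": 0, "z": 0, "roll": 0}, {"x": 0.12, "y": 0, "z": 0, "roll": 0}])

```text
t: 10.9
tool_pos: [656.1, -9.2, 16.3]
ee_rot: [0.003, -0.653, 0.757, 0.001]
ft_force: [-0.7, 24.4, 1.1]
finger_gap: 0.004
gripper_force: 12.2
```

carry_out(steps=[{"x": -0.3, "y": 0, "z": 0, "roll": 0}, {"x": -0.6, "y": 0, "z": 0, "roll": 0}, {"x": -0.65, "y": 0, "z": -0.7, "roll": 0}, {"x": -0.65, "y": 0, "z": -2, "roll": 0}, {"x": -0.65, "y": 0.2, "z": -3.3, "roll": 1}, {"x": -0.3, "y": 0.8, "z": -3.5, "roll": 2.6}, {"x": 0.2, "y": 1.4, "z": -3.5, "roll": 4.2}, {"x": 0.8, "y": 2.0, "z": -3.5, "roll": 5.8}, {"x": 1.4, "y": 2.6, "z": -3.5, "roll": 7.4}, {"x": 1.9, "y": 3.0, "z": -3.5, "roll": 9}, {"x": 2.13, "y": 3.0, "z": -3.5, "roll": 10.6}, {"x": 2.13, "y": 3.0, "z": -3.5, "roll": 12.2}, {"x": 2.13, "y": 3.0, "z": -3.5, "roll": 13.8}, {"x": 2.13, "y": 3.0, "z": -3.5, "roll": 15.4}, {"x": 2.13, "y": 3.0, "z": -3.5, "roll": 17}, {"x": 2.13, "y": 3.0, "z": -3.5, "roll": 18}, {"x": 2.13, "y": 3.0, "z": -3.5, "roll": 18}], fingers=60)

```text
t: 12.6
tool_pos: [555.7, -64.5, 120.7]
ee_rot: [-0.0, 0.075, 0.997, -0.0]
ft_force: [0.1, -0.2, 0.2]
finger_gap: 0.6
gripper_force: 0.0
```

```bash
python3 -c "
from h import *
s=r.get_state();print(jig(s['tool_pos']),s['tool_pos'],s['ee_rot'],s['ft_force'])
meas('s3')"
```

```text
[-132.88470701   53.24280946] [555.74470508 -64.50040654 120.71263157] [-1.24774254e-04  7.51512118e-02  9.97172121e-01 -2.02135418e-04] [ 0.07071221 -0.19825544  0.15901046]
supply jig rect -41.5 56.2 80.3 114.8 0.1 980 min/max [[-77.3, 1.9], [-2.4, 111.9]]
```

View pics/s3.png

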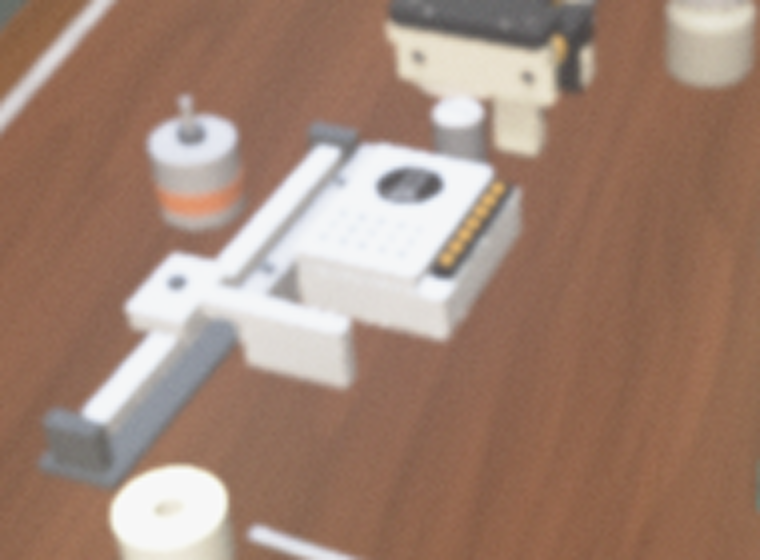

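Side view: the supply is now square against the fence, centred at y≈55-56, with about 3 mm left to the back stop.

carry_out(steps=[{"x": 0, "y": 0, "z": 0.6, "roll": 0}, {"x": 0, "y": 0, "z": 1.6, "roll": 0}, {"x": 0, "y": 0, "z": 2.6, "roll": 0}, {"x": 0, "y": 0, "z": 3.3, "roll": 0}, {"x": 0, "y": 0, "z": 3.6, "roll": 0}, {"x": -0.2, "y": 0, "z": 3.6, "roll": 0}, {"x": -0.5, "y": 0, "z": 3.6, "roll": 0}, {"x": -0.7, "y": 0, "z": 3.6, "roll": 0}, {"x": -0.85, "y": 0, "z": 3.6, "roll": 0}, {"x": -0.93, "y": 0, "z": 3.6, "roll": 0}, {"x": -0.98, "y": 0, "z": 3.6, "roll": 0}, {"x": -1.02, "y": 0, "z": 3.6, "roll": 0}, {"x": -1.06, "y": 0, "z": 3.6, "roll": 0}, {"x": -1.1, "y": 0, "z": 3.6, "roll": 0}, {"x": -1.14, "y": 0, "z": 3.6, "roll": 0}, {"x": -1.14, "y": 0, "z": 3.6, "roll": 0}])

```text
t: 14.25
tool_pos: [584.2, -68.9, 12.2]
ee_rot: [-0.005, 0.075, 0.997, -0.0]
ft_force: [-16.8, 8.4, 13.6]
finger_gap: 0.6
gripper_force: 9.0
```

carry_out(steps=[{"x": 0.2, "y": 0, "z": 0, "roll": 0}, {"x": 0.6, "y": 0, "z": 0, "roll": 0}, {"x": 0.9, "y": 0, "z": -0.8, "roll": 0}, {"x": 0.9, "y": 0, "z": -2.2, "roll": 0}, {"x": 0.9, "y": 0.4, "z": -3.4, "roll": -1}, {"x": 0.6, "y": 1.1, "z": -3.6, "roll": -2.6}, {"x": 0.2, "y": 1.8, "z": -3.6, "roll": -4.2}, {"x": -0.3, "y": 2.5, "z": -3.6, "roll": -5.8}, {"x": -0.8, "y": 3.2, "z": -3.6, "roll": -7.4}, {"x": -1.3, "y": 3.9, "z": -3.6, "roll": -9}, {"x": -1.7, "y": 4.5, "z": -3.6, "roll": -10.6}, {"x": -2.0, "y": 4.96, "z": -3.6, "roll": -12.2}, {"x": -2.12, "y": 4.96, "z": -3.6, "roll": -13.8}, {"x": -2.12, "y": 4.96, "z": -3.6, "roll": -15.4}, {"x": -2.12, "y": 4.96, "z": -3.6, "roll": -17}, {"x": -2.12, "y": 4.96, "z": -3.6, "roll": -18}, {"x": -2.12, "y": 4.96, "z": -3.6, "roll": -18}], fingers=0)

```text
t: 15.95
tool_pos: [674.5, 68.6, 120.6]
ee_rot: [0.0, -0.653, 0.757, -0.0]
ft_force: [-1.4, -1.1, -0.3]
finger_gap: 0.001
gripper_force: 0.0
```

```bash
python3 -c "
from h import *
c,W=show('p2')
import pickle;pickle.dump(c,open('p2.pkl','wb'))
z=W[...,2];J=jig(W)
m=(z>39)&(z<45)&(J[...,0]>-110)&(J[...,0]<8)&(J[...,1]>-8)&(J[...,1]<122);print(m.sum(),np.percentile(J[m],[0.5,99.5],0),cv2.minAreaRect(J[m].astype(np.float32)))
meas()"
```

```text
tcp jig [-35.1 202.4] [674.5  68.6 120.6] [-0.1 -0.5 -0.7] t 16.0
1569 [[-92.85182861   1.60883311]
 [ -5.16226711 110.45299213]] ((-49.25954055786133, 56.11980056762695), (90.03951263427734, 109.82569122314453), 0.03482609987258911)
supply jig rect -41.7 56.4 112.4 77.9 88.8 890 min/max [[-79.1, 2.4], [-3.3, 111.4]]
```

View pics/p2.png

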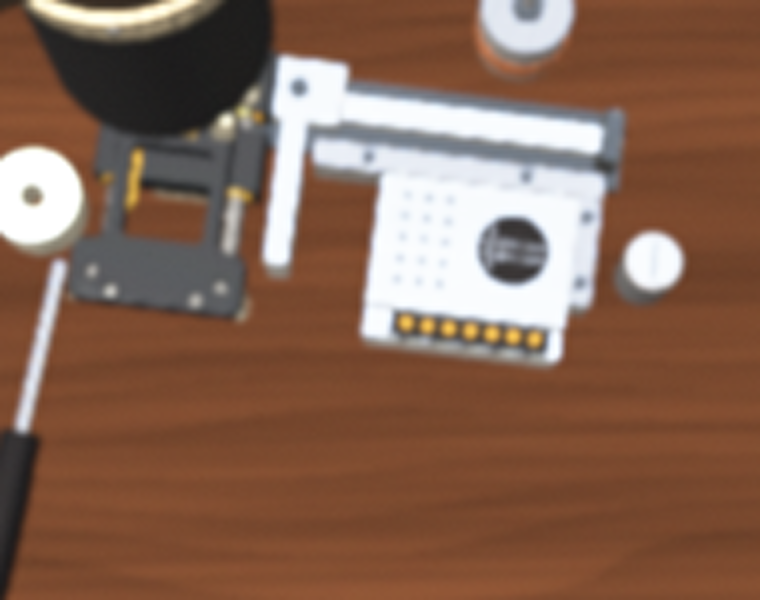

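Top view: the supply is square in the bay. Its back edge is near the stop at (382,172)-(580,190), and the arm is left of the jaw. I need to check the remaining gap precisely.

```bash
python3 - <<'E'
from h import *
import pickle
for f in("top.pkl","p2.pkl"):
    c=pickle.load(open(f,"rb"));g=cv2.cvtColor(c["color"],cv2.COLOR_RGB2GRAY).astype(np.float32)
    W=pts(c);z=W[...,2].astype(np.float32)
    def prof(img,xs,ys,h):
        out=[]
        for y in ys:
            P=np.c_[O+np.outer(xs,EX)+y*EY,np.full(len(xs),h)];q=P@c["R"].T+c["t"]
            u=q[:,0]/q[:,2]*c["mtx"][0,0]+c["mtx"][0,2];v=q[:,1]/q[:,2]*c["mtx"][1,1]+c["mtx"][1,2]
            out.append(cv2.remap(img,u.astype(np.float32)[None],v.astype(np.float32)[None],cv2.INTER_LINEAR)[0])
        return np.median(out,0)
    xs=np.arange(-20,21,2.)
    for nm,ys in(("y10..100",np.arange(15,100,4)),("y118..135",np.arange(118,136,3))):
        print(f,nm,"x",xs.astype(int).tolist());print(" gray",prof(g,xs,ys,30).astype(int).tolist());print(" z",prof(z,xs,ys,30).astype(int).tolist())
    # fence: along y
    ysv=np.arange(-20,13,2.);out=[]
    for x in np.arange(-55,-10,4):
        P=np.c_[O+x*EX+np.outer(ysv,EY),np.full(len(ysv),30)];q=P@c["R"].T+c["t"]
        u=q[:,0]/q[:,2]*c["mtx"][0,0]+c["mtx"][0,2];v=q[:,1]/q[:,2]*c["mtx"][1,1]+c["mtx"][1,2]
        out.append(cv2.remap(z,u.astype(np.float32)[None],v.astype(np.float32)[None],cv2.INTER_LINEAR)[0])
    print(" fence y",ysv.astype(int).tolist(),np.median(out,0).astype(int).tolist())
print("cam",-c["R"].T@c["t"])
E
```

```text
top.pkl y10..100 x [-20, -18, -16, -14, -12, -10, -8, -6, -4, -2, 0, 2, 4, 6, 8, 10, 12, 14, 16, 18, 20]
 gray [76, 75, 75, 75, 76, 80, 88, 96, 106, 130, 168, 201, 221, 226, 226, 223, 212, 185, 150, 123, 113]
 z [-9223372036854775808, -9223372036854775808, 0, -9223372036854775808, -9223372036854775808, -9223372036854775808, 3, 10, 16, 24, 28, 29, -9223372036854775808, -9223372036854775808, 30, 31, 29, -9223372036854775808, -9223372036854775808, 5, 5]
top.pkl y118..135 x [-20, -18, -16, -14, -12, -10, -8, -6, -4, -2, 0, 2, 4, 6, 8, 10, 12, 14, 16, 18, 20]
 gray [72, 72, 73, 75, 76, 80, 89, 98, 107, 129, 164, 196, 211, 207, 201, 203, 202, 185, 154, 127, 116]
 z [0, 1, 1, 0, 0, 0, 2, 10, 16, 23, 28, 30, 30, 30, 30, 30, 30, 14, 5, 5, 5]
 fence y [-20, -18, -16, -14, -12, -10, -8, -6, -4, -2, 0, 2, 4, 6, 8, 10, 12] [0, 0, 0, 2, 26, 30, 30, 30, -9223372036854775808, -9223372036854775808, 28, 18, 2, 0, 0, 0, 0]
p2.pkl y10..100 x [-20, -18, -16, -14, -12, -10, -8, -6, -4, -2, 0, 2, 4, 6, 8, 10, 12, 14, 16, 18, 20]
 gray [245, 248, 249, 246, 249, 249, 250, 250, 249, 245, 239, 231, 233, 235, 2
[... 165 characters left out ...]
23372036854775808, 30, 30, 29, 13, -9223372036854775808, -9223372036854775808, -9223372036854775808]
p2.pkl y118..135 x [-20, -18, -16, -14, -12, -10, -8, -6, -4, -2, 0, 2, 4, 6, 8, 10, 12, 14, 16, 18, 20]
 gray [79, 79, 80, 83, 84, 88, 96, 107, 117, 141, 178, 211, 225, 221, 215, 217, 216, 200, 167, 138, 126]
 z [0, 0, 0, 0, 0, 0, 2, 9, 16, 23, 29, 30, 29, 31, 31, 31, 29, 14, 5, 5, 3]
 fence y [-20, -18, -16, -14, -12, -10, -8, -6, -4, -2, 0, 2, 4, 6, 8, 10, 12] [0, -1, 0, 3, 25, 30, 31, 31, 31, 30, 35, 41, 42, 42, 42, 42, 42]
cam [411.21404137  -5.76502539 994.4383021 ]<stdin>:15: RuntimeWarning: invalid value encountered in cast
<stdin>:22: RuntimeWarning: invalid value encountered in cast
```

The top view shows about 4 mm still to go to the back stop, so friction held the supply. I'll go back and push again, more centrally.

carry_out(steps=[{"x": 0.4, "y": 0.3, "z": 0, "roll": 1}, {"x": 1.0, "y": 0.7, "z": 0, "roll": 2.6}, {"x": 1.7, "y": 1.1, "z": 0, "roll": 4.2}, {"x": 2.4, "y": 1.5, "z": 0, "roll": 5.8}, {"x": 3.1, "y": 1.9, "z": 0, "roll": 7.4}, {"x": 3.8, "y": 2.3, "z": 0, "roll": 9}, {"x": 4.4, "y": 2.6, "z": 0, "roll": 10.6}, {"x": 4.8, "y": 2.83, "z": 0, "roll": 12.2}, {"x": 4.8, "y": 2.83, "z": 0, "roll": 13.8}, {"x": 4.8, "y": 2.83, "z": 0, "roll": 15.4}, {"x": 4.8, "y": 2.83, "z": 0, "roll": 17}, {"x": 4.8, "y": 2.83, "z": 0.2, "roll": 18}, {"x": 4.8, "y": 2.83, "z": 0.8, "roll": 18}, {"x": 4.8, "y": 2.83, "z": 1.8, "roll": 18}, {"x": 4.8, "y": 2.83, "z": 2.7, "roll": 18}, {"x": 4.8, "y": 2.83, "z": 3.3, "roll": 18}, {"x": 4.8, "y": 2.83, "z": 3.5, "roll": 18}, {"x": 4.8, "y": 2.83, "z": 3.5, "roll": 18}], fingers=60)

```text
t: 17.85
tool_pos: [569.0, -61.4, 15.1]
ee_rot: [-0.001, 0.075, 0.997, -0.0]
ft_force: [-0.4, 0.0, 0.4]
finger_gap: 0.599
gripper_force: 0.0
```

carry_out(steps=[{"x": -0.15, "y": 0, "z": 0, "roll": 0}, {"x": -0.3, "y": 0, "z": 0, "roll": 0}, {"x": -0.4, "y": 0, "z": 0, "roll": 0}, {"x": -0.46, "y": 0, "z": 0, "roll": 0}, {"x": -0.52, "y": 0, "z": 0, "roll": 0}, {"x": -0.58, "y": 0, "z": 0, "roll": 0}, {"x": -0.64, "y": 0, "z": 0, "roll": 0}, {"x": -0.64, "y": 0, "z": 0, "roll": 0}])

```text
t: 18.65
tool_pos: [585.0, -64.1, 15.2]
ee_rot: [-0.003, 0.075, 0.997, -0.0]
ft_force: [-10.7, 5.0, 7.8]
finger_gap: 0.599
gripper_force: 5.4
```

carry_out(steps=[{"x": -0.04, "y": 0, "z": 0, "roll": 0}, {"x": -0.08, "y": 0, "z": 0, "roll": 0}, {"x": -0.12, "y": 0, "z": 0, "roll": 0}, {"x": -0.16, "y": 0, "z": 0, "roll": 0}, {"x": -0.16, "y": 0, "z": 0, "roll": 0}])

```text
t: 19.15
tool_pos: [585.1, -64.3, 15.0]
ee_rot: [-0.007, 0.075, 0.997, -0.0]
ft_force: [-25.1, 12.3, 22.7]
finger_gap: 0.598
gripper_force: 13.6
```

```bash
python3 - <<'E'
from h import *
s=r.get_state();print(jig(s["tool_pos"]),s["tool_pos"],s["ft_force"],s["wrist_torque"],s["ee_rot"])
c=camera("wrist");save(c,"w1");print(c["mtx"],c["mount"].round(3))
E
```

```text
[-103.84961464   57.75623115] [585.12799823 -64.3282208   14.99968962] [-25.05213657  12.34743303  22.71538607] [4.64812815 9.0868471  0.08420854] [-6.79256384e-03  7.50884310e-02  9.97153662e-01 -4.04097292e-04]
[[325.1922621    0.         282.21688242]
 [  0.         325.1922621  213.06005313]
 [  0.           0.           1.        ]] [[   0.      -0.957   -0.289   77.471]
 [   1.       0.      -0.       0.237]
 [   0.      -0.289    0.957 -159.039]
 [   0.       0.       0.       1.   ]]
```

View pics/w1.png

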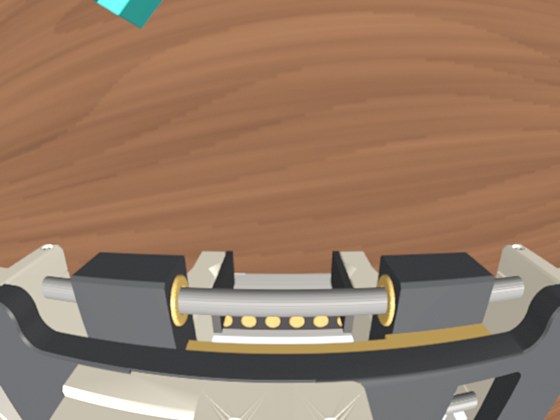

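carry_out(steps=[{"x": 0.06, "y": 0.02, "z": -0.02, "roll": 0}, {"x": 0.11, "y": 0.04, "z": -0.05, "roll": 0}, {"x": 0.11, "y": 0.04, "z": -0.08, "roll": 0}, {"x": 0.11, "y": 0.04, "z": -0.08, "roll": 0}])

```text
t: 19.6
tool_pos: [589.4, -63.3, 17.7]
ee_rot: [-0.001, 0.075, 0.997, -0.0]
ft_force: [-4.1, 0.9, -3.1]
finger_gap: 0.598
gripper_force: 2.0
```

The jam theory held: relieving the downforce let the supply slide 4 mm, so it should be home. I'll confirm with a gentle press.

carry_out(steps=[{"x": 0, "y": 0, "z": 0.03, "roll": 0}, {"x": -0.04, "y": 0.01, "z": 0.0, "roll": 0}, {"x": -0.08, "y": 0.02, "z": -0.02, "roll": 0}, {"x": -0.12, "y": 0.03, "z": -0.04, "roll": 0}, {"x": -0.12, "y": 0.03, "z": -0.04, "roll": 0}])

```text
t: 20.1
tool_pos: [589.5, -63.2, 17.3]
ee_rot: [-0.004, 0.075, 0.997, -0.0]
ft_force: [-10.9, 1.4, -3.8]
finger_gap: 0.597
gripper_force: 5.7
```

carry_out(steps=[{"x": 0.2, "y": 0, "z": 0, "roll": 0}, {"x": 0.6, "y": 0, "z": 0, "roll": 0}, {"x": 0.9, "y": 0, "z": -0.8, "roll": 0}, {"x": 0.9, "y": 0, "z": -2.2, "roll": 0}, {"x": 0.9, "y": 0.4, "z": -3.2, "roll": -1}, {"x": 0.6, "y": 1.1, "z": -3.4, "roll": -2.6}, {"x": 0.2, "y": 1.8, "z": -3.4, "roll": -4.2}, {"x": -0.3, "y": 2.5, "z": -3.4, "roll": -5.8}, {"x": -0.8, "y": 3.2, "z": -3.4, "roll": -7.4}, {"x": -1.3, "y": 3.9, "z": -3.4, "roll": -9}, {"x": -1.7, "y": 4.5, "z": -3.4, "roll": -10.6}, {"x": -2.0, "y": 4.78, "z": -3.4, "roll": -12.2}, {"x": -2.03, "y": 4.78, "z": -3.4, "roll": -13.8}, {"x": -2.03, "y": 4.78, "z": -3.4, "roll": -15.4}, {"x": -2.03, "y": 4.78, "z": -3.4, "roll": -17}, {"x": -2.03, "y": 4.78, "z": -3.4, "roll": -18}, {"x": -2.03, "y": 4.78, "z": -3.4, "roll": -18}], fingers=0)

```text
t: 21.8
tool_pos: [675.9, 70.4, 122.2]
ee_rot: [0.001, -0.653, 0.757, -0.001]
ft_force: [0.2, 0.2, 0.1]
finger_gap: 0.002
gripper_force: 0.0
```

```bash
cat >> h.py <<'E'
def topm():
    c,W=show('px');z=W[...,2];J=jig(W)
    m=(z>39)&(z<45)&(J[...,0]>-110)&(J[...,0]<8)&(J[...,1]>-8)&(J[...,1]<116);print(m.sum(),cv2.minAreaRect(J[m].astype(np.float32)))
    m=(z>39)&(z<47)&(J[...,0]>-60)&(J[...,0]<-35)&(J[...,1]>113)&(J[...,1]<176);print("jaw",np.percentile(J[m][:,1],[2,98]) if m.any() else None)
    for n,(u0,u1,v0,v1,lo) in dict(cap=(343,363,145,170,40)).items():
        q=z[v0:v1,u0:u1]>lo;print(n,W[v0:v1,u0:u1][q][:,:2].mean(0))
E
python3 -c "
from h import *
topm()"
```

```text
tcp jig [-34.1 204.3] [675.8  70.3 122.1] [ 0.1  0.1 -0.5] t 21.85
1531 ((-45.02587127685547, 56.98066711425781), (109.7679214477539, 89.76191711425781), 89.62625122070312)
jaw [158.61394236 169.69972853]
cap [ 636.19077835 -174.5849161 ]
```

Back stop contact is confirmed (x = -45.0). The supply drifted about 1 mm off the fence, so I'll nudge it back with the fingers before closing the jaw.

carry_out(steps=[{"x": 0.4, "y": 0.1, "z": 0, "roll": 0}, {"x": 1.2, "y": 0.3, "z": 0, "roll": 0}, {"x": 2.0, "y": 0.36, "z": 0, "roll": 0}, {"x": 2.3, "y": 0.36, "z": 0.4, "roll": 0}, {"x": 2.3, "y": 0.36, "z": 1.2, "roll": 0}, {"x": 2.3, "y": 0.36, "z": 2.0, "roll": 0}, {"x": 2.3, "y": 0.36, "z": 2.6, "roll": 0}, {"x": 2.3, "y": 0.36, "z": 3.1, "roll": 0}, {"x": 2.3, "y": 0.36, "z": 3.4, "roll": 0}, {"x": 2.3, "y": 0.36, "z": 3.53, "roll": 0}, {"x": 2.45, "y": 0.36, "z": 3.53, "roll": 0}, {"x": 2.55, "y": 0.36, "z": 3.53, "roll": 0}, {"x": 2.62, "y": 0.36, "z": 3.53, "roll": 0}, {"x": 2.67, "y": 0.36, "z": 3.53, "roll": 0}, {"x": 2.72, "y": 0.36, "z": 3.53, "roll": 0}, {"x": 2.77, "y": 0.36, "z": 3.53, "roll": 0}, {"x": 2.82, "y": 0.36, "z": 3.53, "roll": 0}, {"x": 2.82, "y": 0.36, "z": 3.53, "roll": 0}])

```text
t: 23.65
tool_pos: [653.1, -8.7, 16.2]
ee_rot: [0.002, -0.653, 0.758, 0.0]
ft_force: [-2.7, 16.4, 2.3]
finger_gap: 0.005
gripper_force: 7.8
```

```bash
python3 -c "
from h import *
s=r.get_state();print(jig(s['tool_pos']),s['tool_pos'],s['ft_force'])"
```

```text
[-44.81082269 122.8084665 ] [653.13363262  -8.71701716  16.18590803] [-2.68782004 16.40456232  2.29405703]
```

carry_out(steps=[{"x": -0.2, "y": 0, "z": 0, "roll": 0}, {"x": -0.55, "y": 0, "z": 0, "roll": 0}, {"x": -0.6, "y": 0, "z": -0.8, "roll": 0}, {"x": -0.6, "y": 0, "z": -2, "roll": 0}, {"x": -0.9, "y": -0.1, "z": -2.8, "roll": 0}, {"x": -1.8, "y": -0.3, "z": -2.9, "roll": 0}, {"x": -2.6, "y": -0.36, "z": -2.8, "roll": 0}, {"x": -2.8, "y": -0.36, "z": -2.2, "roll": 0}, {"x": -2.8, "y": -0.36, "z": -1.2, "roll": 0}, {"x": -2.8, "y": -0.36, "z": -0.3, "roll": 0}, {"x": -2.8, "y": -0.36, "z": 0.1, "roll": 0}, {"x": -2.8, "y": -0.36, "z": 0.1, "roll": 0}])

```text
t: 24.85
tool_pos: [673.9, 69.0, 10.4]
ee_rot: [-0.002, -0.653, 0.758, 0.001]
ft_force: [0.2, 0.0, 0.1]
finger_gap: 0.009
gripper_force: 0.0
```

```bash
python3 -c "
from h import *
topm()"
```

```text
tcp jig [-34.6 203.1] [675.1  69.2  12.1] [ 0.7 -0.2  0.6] t 24.9
1574 ((-45.18047332763672, 56.153865814208984), (109.79106903076172, 89.16651153564453), 89.647216796875)
jaw [158.82381801 166.57029103]
cap [ 636.16831476 -174.75753505]
```

carry_out(steps=[{"x": 0.2, "y": 0, "z": -0.33, "roll": 0}, {"x": 0.5, "y": 0, "z": -0.33, "roll": 0}, {"x": 0.65, "y": 0, "z": -0.33, "roll": 0}, {"x": 0.75, "y": 0, "z": -0.33, "roll": 0}, {"x": 0.85, "y": 0, "z": -0.33, "roll": 0}, {"x": 0.95, "y": 0, "z": -0.33, "roll": 0}, {"x": 1.05, "y": 0, "z": -0.33, "roll": 0}, {"x": 1.15, "y": 0, "z": -0.33, "roll": 0}, {"x": 1.25, "y": 0, "z": -0.33, "roll": 0}, {"x": 1.35, "y": 0, "z": -0.33, "roll": 0}, {"x": 1.45, "y": 0, "z": -0.33, "roll": 0}, {"x": 1.55, "y": 0, "z": -0.33, "roll": 0}, {"x": 1.65, "y": 0, "z": -0.33, "roll": 0}, {"x": 1.75, "y": 0, "z": -0.33, "roll": 0}, {"x": 1.85, "y": 0, "z": -0.33, "roll": 0}, {"x": 1.95, "y": 0, "z": -0.33, "roll": 0}, {"x": 2.05, "y": 0, "z": -0.33, "roll": 0}, {"x": 2.1, "y": 0, "z": -0.33, "roll": 0}, {"x": 2.1, "y": 0, "z": -0.33, "roll": 0}])

```text
t: 26.8
tool_pos: [665.3, 6.6, 22.1]
ee_rot: [-0.0, -0.652, 0.758, 0.0]
ft_force: [1.2, 1.7, 1.1]
finger_gap: 0.005
gripper_force: 0.8
```

carry_out(steps=[{"x": 0.04, "y": 0, "z": 0, "roll": 0}, {"x": 0.08, "y": 0, "z": 0, "roll": 0}, {"x": 0.12, "y": 0, "z": 0, "roll": 0}, {"x": 0.16, "y": 0, "z": 0, "roll": 0}, {"x": 0.2, "y": 0, "z": 0, "roll": 0}, {"x": 0.24, "y": 0, "z": 0, "roll": 0}, {"x": 0.24, "y": 0, "z": 0, "roll": 0}])

```text
t: 27.5
tool_pos: [664.6, 1.7, 22.1]
ee_rot: [0.001, -0.653, 0.758, 0.001]
ft_force: [-1.3, 11.8, 1.0]
finger_gap: 0.004
gripper_force: 5.5
```

carry_out(steps=[{"x": 0.04, "y": 0, "z": 0, "roll": 0}, {"x": 0.08, "y": 0, "z": 0, "roll": 0}, {"x": 0.1, "y": 0, "z": 0, "roll": 0}, {"x": 0.1, "y": 0, "z": 0, "roll": 0}])

```text
t: 27.9
tool_pos: [664.6, 1.6, 22.2]
ee_rot: [0.002, -0.653, 0.758, 0.001]
ft_force: [-3.2, 23.8, 1.2]
finger_gap: 0.006
gripper_force: 11.7
```

carry_out(steps=[{"x": -0.2, "y": 0, "z": 0, "roll": 0}, {"x": -0.6, "y": 0, "z": 0, "roll": 0}, {"x": -1.2, "y": 0, "z": -0.4, "roll": 0}, {"x": -1.8, "y": 0, "z": -1.4, "roll": 0}, {"x": -2.3, "y": 0, "z": -2.6, "roll": 0}, {"x": -2.6, "y": 0, "z": -3.4, "roll": 0}, {"x": -2.6, "y": 0, "z": -3.5, "roll": 0}])

```text
t: 28.6
tool_pos: [678.3, 76.3, 132.4]
ee_rot: [0.003, -0.653, 0.757, -0.002]
ft_force: [-0.5, 0.2, 0.4]
finger_gap: 0.007
gripper_force: 0.0
```

```bash
python3 - <<'E'
from h import *
topm();meas()
c,W=show('pf');z=W[...,2];J=jig(W)
m=(z>39)&(z<47)&(J[...,0]>-61)&(J[...,0]<-35)&(J[...,1]>100)&(J[...,1]<150);print(np.percentile(J[m][:,1],[2,98]))
m=(z>39)&(z<45)&(J[...,0]>-100)&(J[...,0]<-70)&(J[...,1]>-8)&(J[...,1]<118);print("front",np.percentile(J[m],[1,99],0))
E
```

```text
tcp jig [-33.3 209.8] [677.3  75.6 130.8] [ 0.9 -0.1  0.1] t 28.65
1595 ((-41.31671142578125, 58.54431915283203), (114.57845306396484, 96.77082061767578), 89.90261840820312)
jaw [113.2931865  122.81118371]
cap [ 636.21565369 -174.52865896]
supply jig rect -35.4 63.0 131.5 84.0 83.2 1058 min/max [[-72.7, 3.0], [9.4, 123.9]]
tcp jig [-34.9 208.4] [675.6  74.4 127.5] [-0.7 -0.1  0.1] t 28.75
[100.69567479 122.39037582]
front [[-88.70795802   3.5264665 ]
 [-70.1655296  108.88373986]]
```

View pics/pf.png

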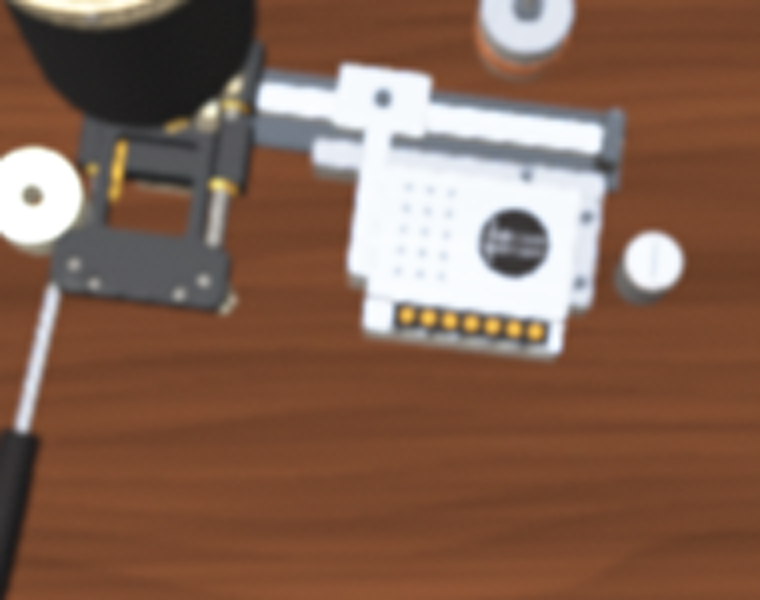

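The supply sits square in the corner at stop and fence. The jaw is closed on it, with its outer face at y≈122.6, and the bystanders have not moved.

```bash
python3 -c "
from h import *
print(r.finish_job())"
```

```text
the job is handed in; nothing more can be done
None
```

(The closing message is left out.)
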